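Find the steel post for the robot platform

TASK

On the kit fixture, first swing the red keeper bar shut over the row of brass hubs until it clicks into its detent. Then lift the two look-alike black posts one after the other well clear of their nests to feel which is heavier, standing a post back in a nest before taking the other, and finish while still holding the heavier one upright and still in the air, about five centimetres above the bare brass ring on the robot platform's deck, the lighter one left standing in a nest. Bring only the heavier post to the ring, let neither post topple, and leave everything else where it is.

Things in the scene. Friction and masses are not known exactly. Their poses are not given: they have to be found in the camera images.
- fixture: Fixed aluminium kit plate, 220 mm (its x) by 170 mm (its y) by 16 mm thick, lying on the table; origin at the centre of its underside, z up. A row of three brass hubs in pockets along its +y side, under the keeper when shut; two post nests along its -y side.
- keeper (a joint): Angle of the red keeper bar about its vertical hinge, rad: 0 = shut in its detent, bar along the fixture's x. It grows as it opens, clockwise from above: at a the bar points from the hinge along (-cos a, sin a) in the fixture's frame. Starts 0.5 to 1.0; stop 0.03 past shut. Moves freely until 0.12 rad, then must ride over a spring ball (some 5 N at the knob) that pops into the bar's slot at 0.
- hinge_axis (a point): Point on the keeper's vertical hinge axis, fixed to the fixture, at the height of the bar's top, 37 mm above the table. The bar is 22 mm wide and 8 mm thick.
- keeper_knob (a point): Top centre of the yellow upright round knob on the keeper's free end, 154 mm from the hinge axis. The knob is 16 mm in diameter and stands 38 mm above the bar, from 37 to 75 mm above the table; it moves with the bar.
- nest_1 (a point): Centre of the floor of one post nest in the fixture, a round recess 38 mm in diameter and 8 mm deep, its floor 8 mm above the table. Axes as the fixture.
- nest_2 (a point): Centre of the floor of the other post nest, same size, 105 mm from nest_1 along the fixture's +x axis. Axes as the fixture.
- post_k: Plain black upright round post, 32 mm diameter, 90 mm tall, looking exactly like the other; origin at the centre of its underside, z up. At the start one post stands in each nest. One is steel, one aluminium under the same coating: they weigh between 150 and 650 g, the heavier at least twice the lighter; which is which cannot be told by look, name or place.
- post_t: Plain black upright round post, 32 mm diameter, 90 mm tall, looking exactly like the other; origin at the centre of its underside, z up. At the start one post stands in each nest. One is steel, one aluminium under the same coating: they weigh between 150 and 650 g, the heavier at least twice the lighter; which is which cannot be told by look, name or place.
- platform: Fixed small wheeled robot platform, black deck 230 mm (its x) by 240 mm (its y), the deck's top 100 mm above the table; origin under its centre at table height. Black posts 90 mm tall are mounted on three corners of its deck, and white terminal strips up to 20 mm high.
- ring (a point): Centre of the bare brass ring (52 mm outside diameter, flat) on the fourth corner of the platform's deck, at the deck's top, 100 mm above the table. The nearest mounted posts are 170 mm away.
- hub_1: Loose brass hub, 25 mm in diameter, 18 mm tall, standing in its pocket in the fixture; to be left alone. Its top is 26 mm above the table, 3 mm under the keeper bar. Origin at the centre of its underside.
- hub_2: Loose brass hub, 25 mm in diameter, 18 mm tall, standing in its pocket in the fixture; to be left alone. Its top is 26 mm above the table, 3 mm under the keeper bar. Origin at the centre of its underside.
- hub_3: Loose brass hub, 25 mm in diameter, 18 mm tall, standing in its pocket in the fixture; to be left alone. Its top is 26 mm above the table, 3 mm under the keeper bar. Origin at the centre of its underside.
- screwdriver: Loose orange-handled screwdriver lying on the table between fixture and platform, to be left alone.
- terminals: Loose white terminal strip, 96 by 18 by 18 mm, on the table beyond the fixture, to be left alone.
- gearmotor: Loose yellow gear motor with a steel can, about 26 by 66 by 34 mm, on the table beyond the fixture, to be left alone.
Not all that is in view belongs to the job. What is shaped like the post_t but green or orange is not meant. What is shaped like the post_k but orange is not meant.

How it is judged:
By the outcome, as a careful person would: the job done as asked, in the order asked, and still so for the second after the job is handed in, while the arm keeps its last pose, push and grip.
It also fails if it takes over 64 s, if anything falls off the work surface, if the arm or the gripper's body presses on something with over 40 N, if the wrist force passes 120 N, or if a joint passes its speed limit or range.

ROBOT

A 6-joint arm with a two-finger parallel gripper is mounted at the origin on the work surface. World frame = base frame: x ahead of the robot, y to its left, z up, the work surface at z = 0. Lengths are in m, angles in degrees, forces in N, time in s.
With the tool pointing down it reaches from about 0.375 to 0.975 m from the base axis. Payload 3.8 kg.
Tool frame: the origin (TCP) lies between the finger pads; the fingertips stand 25 mm ahead of it and the grasp point (between the pads) lies 6 mm ahead of it; y points along the fingers, x is the direction in which the jaws open and shut, and the axes are right-handed (so a half turn about y gives the same grasp; the last joint's range is limited). The gripper opens to 85 mm and grips with 20 to 120 N. Pads are 22 mm wide; open, the fingers measure 114 mm over their backs; the gripper's body (76 mm by 85 mm) begins 54 mm behind the grasp point. The pads swing forward as they close: fully open they stand 13 mm farther back than shut.
Start: joints at [-74.192, 15.12, 91.902, -0, 72.978, -2.114], TCP at [0.208, -0.642, 0.256] pointing down, gripper open.
Joint ranges: [-150.88, 150.88], [-54.13, 125.18], [17.81, 147.31], [-75.09, 255.09], [0, 152.58], [-146.25, 146.25]. Speed limits (degrees/s): [147.25, 147.25, 180, 180, 180, 180].

INTERFACE

Orientations are given as a 3x3 rotation matrix whose columns are the frame's x, y, z axes.
In Python, from workcell import r gives the robot as it stands. The module is installed in compiled form; this text tells all that it offers.
- The arm moves only by the tool jog_arm, never from a script. Its argument "series" is a list that holds one entry, the list of rows, each a list of 6 numbers: the shift along the tool's x, y, z in cm, then the turn, a rotation vector about the tool's x, y, z in degrees. In form: [[[dx, dy, dz, rx, ry, rz], ...]]. A call has 1 to 20 rows; each row is the pose to reach, as a shift and turn from the pose measured when the call began, along the tool's axes at that moment; what a row does not reach only later rows make up. A row lasts 1/10 s, in which the tool goes at most 50 mm and 8.59 degrees, less where a joint would pass 70% of its speed; a pose out of reach is approached as far as the arm can. A call with a gripper value outside its range is refused whole. "jaw" is the opening in per cent of the stroke, from 0 (shut) to 100 (fully open), set as the call begins (left out, the last holds). The fingers move at their own pace and stop on an object; "force" is the grip in N (left out, the last holds). Time passes only in rows, so rows that repeat a pose let the fingers close. It gives the time, the measured TCP pose, the force and the opening at its end, in the units of the state.
- r.read_state(): the state, without advancing time (a new reading comes with each control period).
- r.get_image(name): name is "scene" or "top" or "wrist"; returns a dict with "image" (400x640x3 uint8, red, green, blue), "fovy" (degrees; the focal length in pixels is half the picture's height over the tangent of half this angle, whatever the lens; pixels are square), "cx", "cy" (the principal point, pixels), "eye" and "orientation" of the camera in the world. Camera axes: x right, y down, z forward; pixel columns grow to the right and rows downward; lengths in m; the calibration is good to about 2 mm. A picture is of the moment at which its call begins. There is no depth.
- r.sign_off(): hands the job in, once; it reports no verdict.
The state is a dict: "t": time; "q": joint angles; "joint_vel": joint speeds; "joint_torque": joint torques, N m; "ee_pos": TCP position; "tcp_rot": TCP orientation; "wrist_force": force on the tool from outside, world axes, zero at the start; "ft_torque": the same for the moment, N m; "finger_gap": opening from 0.0 (shut) to 1.0 (fully open).
Only numpy, scipy, OpenCV 4.12 (cv2) and the standard library are available. Lean on these libraries where they do the work, as an engineer would, in place of code of your own. Each camera call takes 0.05 s, during which the arm holds its last target.

## Working session

There is one attempt and no reset: what is moved stays moved. The work goes in short steps, Python scripts to look and compute and a tool call to move; the robot and the scene stay as the last step left them, time stands still between calls to the robot, and variables do not carry over. Pictures are saved under pics/ and viewed, and the job is handed in when it is done.

Besides the shell and the picture viewer there is one more tool, called after "Emit:" by a JSON object that holds its "op" and its "data". jog_arm: Moves the arm, as the interface text tells. Its arguments: {"type":"object","properties":{"series":{"type":"array","items":{"type":"array","items":{"type":"array","items":{"type":"number"}}}},"jaw":{"type":"number"},"force":{"type":"number"}},"required":["series"]}

```bash
mkdir -p pics; cat > h.py <<'E'
import numpy as np, cv2
from workcell import r
def grab(n,fn):
    d=r.get_image(n); cv2.imwrite('pics/'+fn,d['image'][:,:,::-1]); 
    np.savez('pics/'+fn[:-4]+'.npz',**{k:np.array(v) for k,v in d.items()}); return d
def load(fn): return dict(np.load('pics/'+fn+'.npz'))
def f(d): return 200/np.tan(np.radians(float(d['fovy']))/2)
def ray(d,u,v):
    c=np.array([(u-float(d['cx']))/f(d),(v-float(d['cy']))/f(d),1]); return np.array(d['orientation'])@c
def atz(d,u,v,z):
    e=np.array(d['eye']); w=ray(d,u,v); return e+w*(z-e[2])/w[2]
def proj(d,p):
    c=np.array(d['orientation']).T@(np.array(p)-d['eye']); return c[0]/c[2]*f(d)+float(d['cx']),c[1]/c[2]*f(d)+float(d['cy'])
E
python3 - <<'E'
from h import *
for n in('scene','top','wrist'):
    d=grab(n,n+'0.png'); print(n,d['fovy'],d['cx'],d['cy'],d['eye'],np.round(d['orientation'],3).tolist())
s=r.read_state(); print(s)
E
```

```text
scene 52.093434461109666 320.50943425893814 205.27767028761374 [0.88096914 0.38087479 0.7207952 ] [[-0.797, 0.47, -0.379], [0.604, 0.623, -0.498], [0.002, -0.626, -0.78]]
top 46.359956023471526 319.1881674073217 192.83794315257217 [ 0.45884456 -0.01750013  1.23199881] [[-0.005, -0.995, 0.1], [-1.0, 0.003, -0.023], [0.022, -0.1, -0.995]]
wrist 60.51287214823392 322.3031297530807 201.403606980238 [ 0.27538621 -0.61955771  0.37230613] [[0.309, -0.912, -0.268], [-0.951, -0.297, -0.086], [-0.001, 0.282, -0.959]]
{'t': 0.15, 'q': array([-7.41930058e+01,  1.51598041e+01,  9.19655656e+01,  1.41326106e-03,
        7.29781926e+01, -2.11494484e+00]), 'joint_vel': array([ 0.02280294, -0.08320018, -0.15363434, -0.05494191,  0.00587518,
        0.01957229]), 'joint_torque': array([ 3.59421574e-04, -5.15905595e+01, -3.67959094e+01, -6.65804077e-05,
        7.99096772e-03, -4.07304825e-06]), 'ee_pos': array([ 0.20756039, -0.64172284,  0.25521986]), 'tcp_rot': array([[ 3.07713654e-01, -4.69666022e-04,  9.51478895e-01],
       [-9.51477298e-01,  1.74557641e-03,  3.07713999e-01],
       [-1.80540192e-03, -9.99998366e-01,  9.02611371e-05]]), 'wrist_force': array([ 1.19560961, -0.00683153, -0.7340466 ]), 'ft_torque': array([0.02774778, 0.0215953 , 0.07546732]), 'finger_gap': 0.9980850883068416}
```

View pics/top0.png

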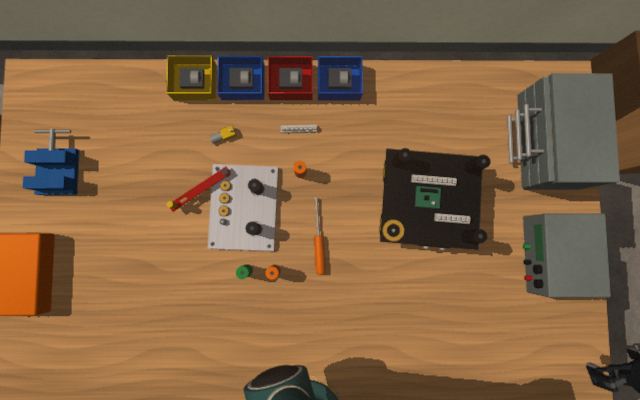

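View pics/scene0.png

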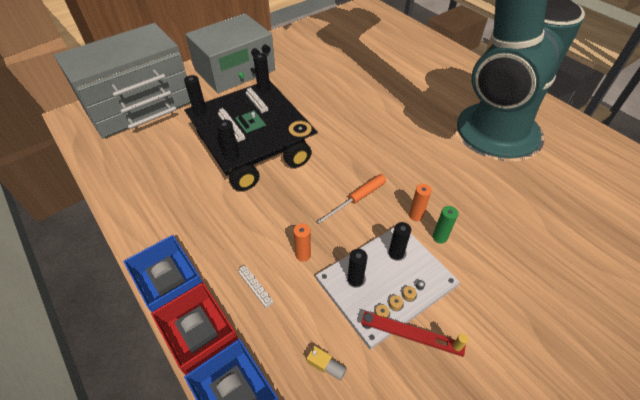

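View pics/wrist0.png

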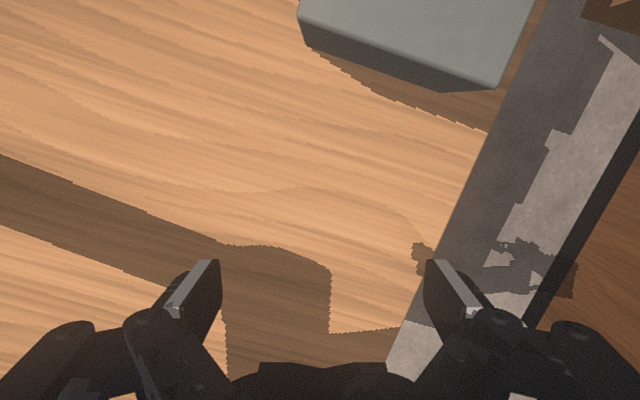

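```bash
python3 - <<'E'
import cv2
a=cv2.imread('pics/top0.png');cv2.imwrite('pics/top0c.png',cv2.resize(a[140:290,160:360],None,fx=4,fy=4,interpolation=2))
a=cv2.imread('pics/scene0.png');cv2.imwrite('pics/scene0c.png',cv2.resize(a[170:370,270:480],None,fx=3.5,fy=3,interpolation=2))
E
```

```text
(no output)
```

View pics/top0c.png

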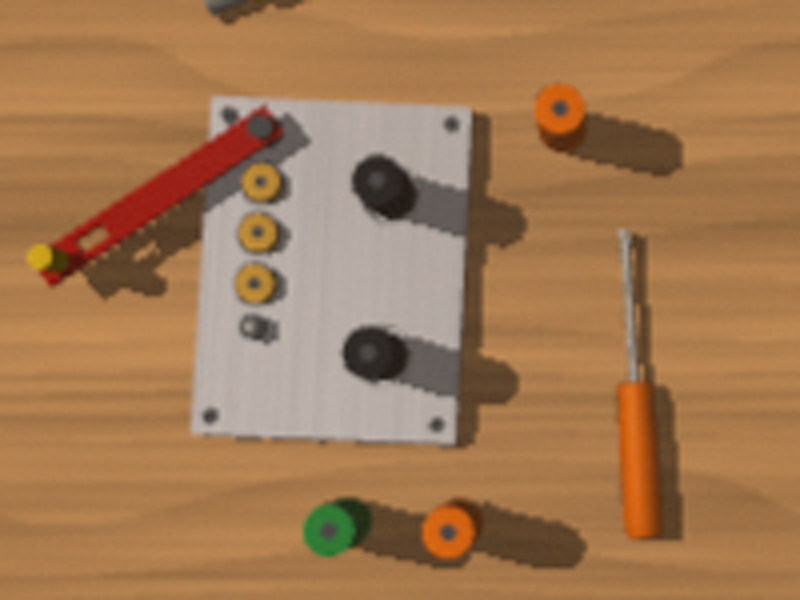

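View pics/scene0c.png

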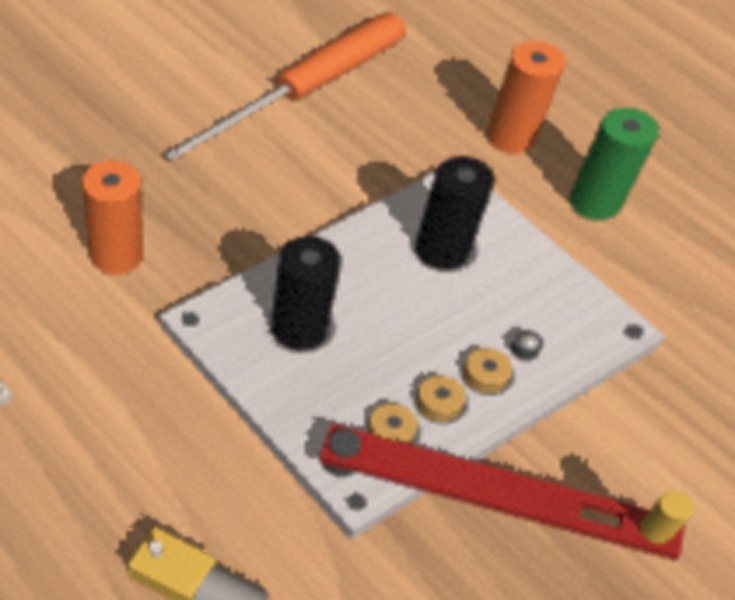

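```bash
python3 - <<'E'
from h import *
T=load('top0');S=load('scene0')
t=lambda u,v,z:atz(T,160+(u+.5)/4-.5,140+(v+.5)/4-.5,z)
s=lambda u,v,z:atz(S,270+(u+.5)/3.5-.5,170+(v+.5)/3-.5,z)
c=[t(*p,.016) for p in((211,97),(472,108),(457,445),(192,433))]
print('top corners',np.round(c,4)); print([np.linalg.norm(c[i]-c[(i+1)%4]) for i in range(4)], np.mean(c,0))
c2=[s(*p,.016) for p in((157,317),(665,338),(352,535))];print('scene corners',np.round(c2,4))
print('hinge',t(260,125,.037),s(345,443,.037)); print('knob',t(40,257,.075),s(678,500,.075))
print('postA top',t(376,172,.098),s(310,257,.098)); print('postB',t(368,352,.098),s(466,173,.098))
print('hub3',t(255,284,.026),s(490,366,.026))
print('ball',t(255,327,.02))
print('ring',atz(T,393.5,231,.1),atz(S,300,129,.1))
for n,p,q in(('orangeF',(560,108),(111,180)),('green',(328,529),(630,126)),('orange2',(448,530),(538,57))): print(n,t(*p,.09),s(*q,.09))
E
```

```text
top corners [[0.6575 0.2343 0.016 ]
 [0.65   0.0636 0.016 ]
 [0.4304 0.0724 0.016 ]
 [0.439  0.2425 0.016 ]]
[np.float64(0.1708419674015352), np.float64(0.2197936896835533), np.float64(0.1703804624793156), np.float64(0.218706866669615)] [0.54424842 0.15319642 0.016     ]
scene corners [[0.653  0.0633 0.016 ]
 [0.4397 0.2434 0.016 ]
 [0.6606 0.2347 0.016 ]]
hinge [0.63586471 0.19824991 0.037     ] [0.63410075 0.19641637 0.037     ]
knob [0.54824743 0.32520749 0.075     ] [0.54677084 0.32330149 0.075     ]
postA top [0.59779347 0.11638928 0.098     ] [0.59368435 0.11493237 0.098     ]
postB [0.48835555 0.12020353 0.098     ] [0.48737731 0.11854575 0.098     ]
hub3 [0.53418733 0.20185972 0.026     ] [0.53530325 0.20211878 0.026     ]
ball [0.50678443 0.20251899 0.02      ]
ring [ 0.47868596 -0.223154    0.1       ] [ 0.48191457 -0.22139511  0.1       ]
orangeF [0.6383345 0.0044367 0.09     ] [0.63889458 0.00385744 0.09      ]
green [0.38236606 0.14416585 0.09      ] [0.38273744 0.14319311 0.09      ]
orange2 [0.3813146  0.07206827 0.09      ] [0.38037393 0.07045077 0.09      ]
```

```bash
cat >> h.py <<'E'
from scipy.spatial.transform import Rotation as R
def Rdown(yaw):
    a=np.radians(yaw); x=np.array([np.cos(a),np.sin(a),0]); y=np.array([0,0,-1.]); return np.c_[x,y,np.cross(x,y)]
def delta(p,yaw,s=None):
    s=s or r.read_state(); M=np.array(s['tcp_rot'])
    d=M.T@(np.array(p)-s['ee_pos'])*100; w=R.from_matrix(M.T@Rdown(yaw)).as_rotvec(degrees=True)
    return [round(float(v),2) for v in (*d,*w)]
E
python3 - <<'E'
from h import *
print(delta((.46,-.1,.30),0)); print(delta((.5475,.324,.2),40))
E
```

```text
[-43.78, -4.4, 40.69, -0.07, -72.08, -0.09]
[-81.42, 5.67, 62.06, -0.1, -112.08, -0.06]
```

Candidates (top px): black posts in the fixture at (254,183) and (252,228). Not meant are orange (300,167), green (242,272), orange (272,272), and the platform's mounted black posts (405,156), (484,161), (480,237). Knob (170,204), ring (393,231). The crop above confirms the choice. The knob comes first.

Emit:
{"op": "jog_arm", "data": {"series": [[[-43.8, -4.4, 40.7, 0, -72, 0], [-43.8, -4.4, 40.7, 0, -72, 0], [-43.8, -4.4, 40.7, 0, -72, 0], [-43.8, -4.4, 40.7, 0, -72, 0], [-43.8, -4.4, 40.7, 0, -72, 0], [-43.8, -4.4, 40.7, 0, -72, 0], [-43.8, -4.4, 40.7, 0, -72, 0], [-43.8, -4.4, 40.7, 0, -72, 0], [-43.8, -4.4, 40.7, 0, -72, 0], [-43.8, -4.4, 40.7, 0, -72, 0], [-43.8, -4.4, 40.7, 0, -72, 0], [-43.8, -4.4, 40.7, 0, -72, 0]]], "jaw": 42, "force": 40}}

```text
t: 1.35
ee_pos: [0.4603, -0.0978, 0.3002]
tcp_rot: [[1.0, -0.0, 0.001], [-0.001, 0.002, 1.0], [-0.0, -1.0, 0.002]]
wrist_force: [0.7, -1.2, 0.6]
finger_gap: 0.416
```

```bash
python3 - <<'E'
from h import *
print(delta((.5475,.324,.15),40))
E
```

```text
[8.66, 15.08, 42.17, -0.08, -40.08, 0.03]
```

Emit:
{"op": "jog_arm", "data": {"series": [[[8.7, 12, 42.2, 0, -40, 0], [8.7, 12, 42.2, 0, -40, 0], [8.7, 12, 42.2, 0, -40, 0], [8.7, 12, 42.2, 0, -40, 0], [8.7, 12, 42.2, 0, -40, 0], [8.7, 12, 42.2, 0, -40, 0], [8.7, 12, 42.2, 0, -40, 0], [8.7, 12, 42.2, 0, -40, 0], [8.7, 12, 42.2, 0, -40, 0], [8.7, 12, 42.2, 0, -40, 0], [8.7, 12, 42.2, 0, -40, 0], [8.7, 12, 42.2, 0, -40, 0]]]}}

```text
t: 2.55
ee_pos: [0.5477, 0.3234, 0.1808]
tcp_rot: [[0.767, -0.0, -0.642], [0.642, 0.001, 0.767], [0.0, -1.0, 0.001]]
wrist_force: [-0.9, -0.6, -0.5]
finger_gap: 0.42
```

```bash
python3 - <<'E'
from h import *
d=grab('wrist','w1.png')
print(proj(d,(.5475,.324,.075)),proj(d,(.635,.1975,.037)),proj(d,(.596,.1157,.098)),proj(d,(.488,.1195,.098)))
print(delta((.5475,.324,.072),38))
print(r.read_state()['wrist_force'])
E
```

```text
(np.float64(322.8146418143394), np.float64(209.70175667398533)) (np.float64(307.060137426741), np.float64(356.27379903287664)) (np.float64(198.08523718051842), np.float64(452.8493996618909)) (np.float64(75.6526521467834), np.float64(376.95549469290506))
[0.01, 10.93, 0.08, -0.05, 1.87, 0.06]
[ 0.03023888 -0.25937451 -0.33472566]
```

View pics/w1.png

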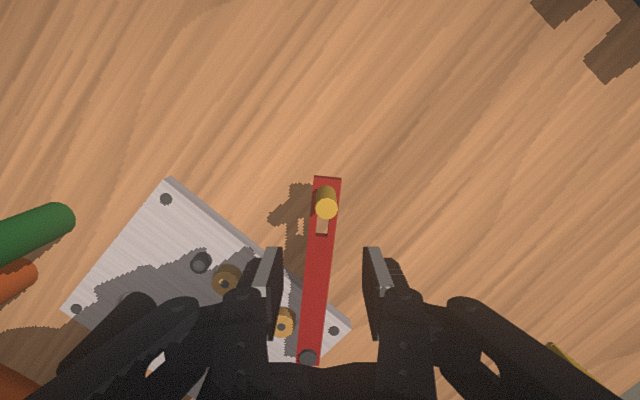

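Emit:
{"op": "jog_arm", "data": {"series": [[[0, 4, 0.1, 0, 2, 0], [0, 8, 0.1, 0, 2, 0], [0, 10.9, 0.1, 0, 2, 0], [0, 10.9, 0.1, 0, 2, 0], [0, 10.9, 0.1, 0, 2, 0]]]}}

```text
t: 3.1
ee_pos: [0.5476, 0.3229, 0.073]
tcp_rot: [[0.79, 0.0, -0.613], [0.613, 0.001, 0.79], [0.001, -1.0, 0.001]]
wrist_force: [0.3, 0.2, 1.8]
finger_gap: 0.421
```

```bash
python3 - <<'E'
from h import *
H=np.array([.635,.1975]); 
s=r.read_state(); print(s['ee_pos'],s['wrist_force'])
for a in (47,42,37,32,27,22,17,12,8,5,3,1,0,-1,-2):
    for off in (0,.009):
        th=np.radians(a+2.3); b=np.array([-np.cos(th),np.sin(th)]); tg=np.array([-b[1],b[0]])
        p=H+.154*b+off*tg
        print(a,off,delta((*p,.072),90-2.3-a,s))
E
```

```text
[0.54756274 0.32289839 0.07303382] [0.31430687 0.21520798 1.8434438 ]
47 0 [-1.56, 0.1, 0.11, -0.04, -2.92, 0.05]
47 0.009 [-2.45, 0.1, 0.07, -0.04, -2.92, 0.05]
42 0 [-2.89, 0.1, -0.01, -0.04, -7.92, 0.05]
42 0.009 [-3.78, 0.1, -0.14, -0.04, -7.92, 0.05]
37 0 [-4.21, 0.1, -0.26, -0.04, -12.92, 0.06]
37 0.009 [-5.09, 0.1, -0.46, -0.04, -12.92, 0.06]
32 0 [-5.51, 0.1, -0.62, -0.04, -17.92, 0.06]
32 0.009 [-6.37, 0.1, -0.89, -0.04, -17.92, 0.06]
27 0 [-6.77, 0.1, -1.08, -0.03, -22.92, 0.06]
27 0.009 [-7.6, 0.1, -1.43, -0.03, -22.92, 0.06]
22 0 [-7.98, 0.09, -1.66, -0.03, -27.92, 0.06]
22 0.009 [-8.78, 0.09, -2.08, -0.03, -27.92, 0.06]
17 0 [-9.14, 0.09, -2.34, -0.03, -32.92, 0.06]
17 0.009 [-9.9, 0.09, -2.83, -0.03, -32.92, 0.06]
12 0 [-10.24, 0.09, -3.12, -0.03, -37.92, 0.06]
12 0.009 [-10.95, 0.09, -3.67, -0.03, -37.92, 0.06]
8 0 [-11.06, 0.09, -3.81, -0.02, -41.92, 0.07]
8 0.009 [-11.73, 0.09, -4.41, -0.02, -41.92, 0.07]
5 0 [-11.65, 0.09, -4.36, -0.02, -44.92, 0.07]
5 0.009 [-12.28, 0.09, -5.0, -0.02, -44.92, 0.07]
3 0 [-12.02, 0.09, -4.75, -0.02, -46.92, 0.07]
3 0.009 [-12.63, 0.09, -5.41, -0.02, -46.92, 0.07]
1 0 [-12.38, 0.09, -5.15, -0.02, -48.92, 0.07]
1 0.009 [-12.97, 0.09, -5.83, -0.02, -48.92, 0.07]
0 0 [-12.55, 0.09, -5.35, -0.02, -49.92, 0.07]
0 0.009 [-13.13, 0.09, -6.04, -0.02, -49.92, 0.07]
-1 0 [-12.73, 0.09, -5.56, -0.02, -50.92, 0.07]
-1 0.009 [-13.29, 0.09, -6.26, -0.02, -50.92, 0.07]
-2 0 [-12.89, 0.09, -5.77, -0.02, -51.92, 0.07]
-2 0.009 [-13.45, 0.09, -6.48, -0.02, -51.92, 0.07]
```

Emit:
{"op": "jog_arm", "data": {"series": [[[-1.2, 0, 0.1, 0, -1, 0], [-2.5, 0, 0, 0, -3, 0], [-3.8, 0, -0.1, 0, -8, 0], [-5.1, 0, -0.5, 0, -13, 0], [-6.4, 0, -0.9, 0, -18, 0], [-7.6, 0, -1.4, 0, -23, 0], [-8.8, 0, -2.1, 0, -28, 0], [-9.9, 0, -2.8, 0, -33, 0], [-10.95, 0, -3.7, 0, -38, 0], [-11.7, 0, -4.4, 0, -42, 0], [-11.7, 0, -4.4, 0, -42, 0], [-11.7, 0, -4.4, 0, -42, 0]]]}}

```text
t: 4.3
ee_pos: [0.483, 0.2167, 0.0749]
tcp_rot: [[0.18, 0.004, -0.984], [0.984, 0.003, 0.18], [0.003, -1.0, -0.003]]
wrist_force: [0.1, -0.1, -0.4]
finger_gap: 0.418
```

```bash
python3 - <<'E'
from h import *
s=r.read_state(); print(s['ee_pos'],s['wrist_force'])
H=np.array([.635,.1975])
for a in (8,6,4,2,0,-1,-2):
    for off in (0.009,.011):
        th=np.radians(a+2.3); b=np.array([-np.cos(th),np.sin(th)]); tg=np.array([-b[1],b[0]])
        p=H+.154*b+off*tg
        print(a,off,delta((*p,.072),90-2.3-a,s))
d=grab('wrist','w2.png');d=grab('scene','s2.png')
a=cv2.imread('pics/s2.png');cv2.imwrite('pics/s2c.png',cv2.resize(a[200:370,300:480],None,fx=4,fy=3.5,interpolation=2))
E
```

```text
[0.48301025 0.21668356 0.07486592] [ 0.09935691 -0.12286124 -0.42402473]
8 0.009 [-0.07, 0.29, 0.1, 0.17, -0.05, 0.18]
8 0.011 [-0.27, 0.29, 0.1, 0.17, -0.05, 0.18]
6 0.009 [-0.61, 0.28, 0.06, 0.17, -2.05, 0.18]
6 0.011 [-0.81, 0.28, 0.06, 0.17, -2.05, 0.18]
4 0.009 [-1.14, 0.28, 0.0, 0.18, -4.05, 0.18]
4 0.011 [-1.34, 0.28, -0.01, 0.18, -4.05, 0.18]
2 0.009 [-1.68, 0.28, -0.08, 0.18, -6.05, 0.17]
2 0.011 [-1.87, 0.28, -0.1, 0.18, -6.05, 0.17]
0 0.009 [-2.21, 0.28, -0.17, 0.18, -8.05, 0.17]
0 0.011 [-2.4, 0.28, -0.2, 0.18, -8.05, 0.17]
-1 0.009 [-2.47, 0.28, -0.23, 0.19, -9.05, 0.17]
-1 0.011 [-2.67, 0.28, -0.26, 0.19, -9.05, 0.17]
-2 0.009 [-2.73, 0.28, -0.29, 0.19, -10.05, 0.17]
-2 0.011 [-2.93, 0.28, -0.32, 0.19, -10.05, 0.17]
```

View pics/w2.png

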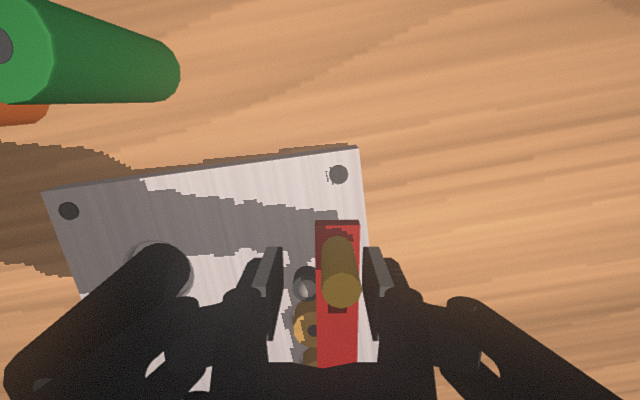

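View pics/s2c.png

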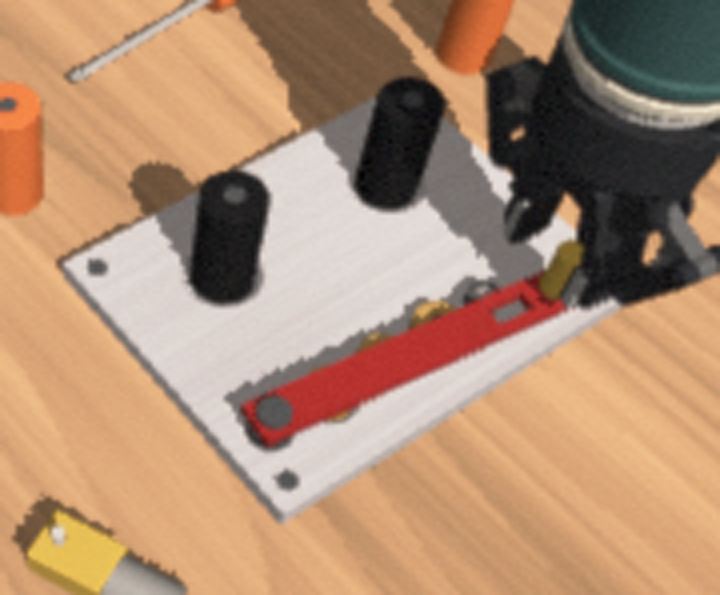

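Emit:
{"op": "jog_arm", "data": {"series": [[[0.7, 0.2, 0, 0, 0, 0], [0.7, 0.2, 0, 0, 0, 0], [0.7, 0.2, 0, 0, 0, 0], [0.7, 0.2, 0, 0, 0, 0]]], "jaw": 25}}

```text
t: 4.8
ee_pos: [0.4839, 0.2241, 0.0718]
tcp_rot: [[0.178, 0.002, -0.984], [0.984, 0.002, 0.178], [0.002, -1.0, -0.001]]
wrist_force: [0.2, -0.5, -0.5]
finger_gap: 0.253
```

```bash
python3 - <<'E'
from h import *
s=r.read_state(); print(s['ee_pos'],s['wrist_force'])
H=np.array([.635,.1975])
for a in (8,6,4,2,0,-1,-2):
    for off in (0.003,):
        th=np.radians(a+2.3); b=np.array([-np.cos(th),np.sin(th)]); tg=np.array([-b[1],b[0]])
        p=H+.154*b+off*tg
        print(a,off,delta((*p,.074),90-2.3-a,s))
d=grab('wrist','w3.png')
E
```

```text
[0.48387509 0.22406035 0.07184934] [ 0.19388742 -0.46431228 -0.52811907]
8 0.003 [-0.21, -0.22, 0.06, 0.08, 0.04, 0.12]
6 0.003 [-0.75, -0.22, 0.04, 0.09, -1.96, 0.12]
4 0.003 [-1.28, -0.22, -0.0, 0.09, -3.96, 0.12]
2 0.003 [-1.82, -0.22, -0.06, 0.09, -5.96, 0.12]
0 0.003 [-2.35, -0.22, -0.13, 0.09, -7.96, 0.12]
-1 0.003 [-2.62, -0.22, -0.18, 0.09, -8.96, 0.12]
-2 0.003 [-2.88, -0.22, -0.23, 0.09, -9.96, 0.12]
```

View pics/w3.png

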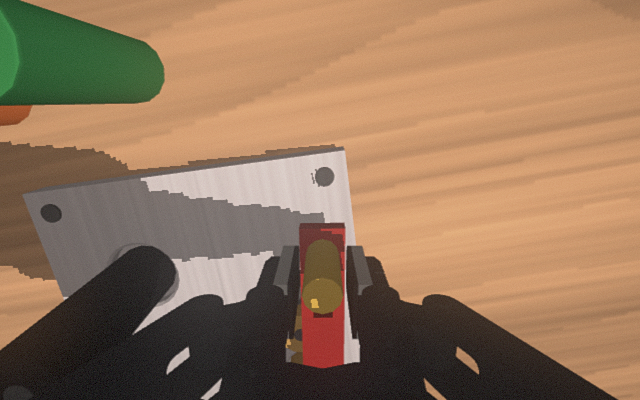

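Emit:
{"op": "jog_arm", "data": {"series": [[[-0.4, -0.1, 0, 0, -1, 0], [-0.8, -0.1, 0, 0, -2, 0], [-1.2, -0.1, 0, 0, -4, 0], [-1.6, -0.1, 0, 0, -5, 0], [-2.0, -0.1, -0.1, 0, -6.5, 0], [-2.35, -0.1, -0.1, 0, -8, 0], [-2.5, -0.1, -0.15, 0, -8, 0], [-2.5, -0.1, -0.15, 0, -8, 0], [-2.5, -0.1, -0.15, 0, -8, 0]]]}}

```text
t: 5.75
ee_pos: [0.4807, 0.1992, 0.0729]
tcp_rot: [[0.04, 0.001, -0.999], [0.999, 0.002, 0.04], [0.002, -1.0, -0.001]]
wrist_force: [-1.2, 3.0, 0.8]
finger_gap: 0.253
```

```bash
python3 - <<'E'
from h import *
s=r.read_state(); print(s['ee_pos'],s['wrist_force'])
d=grab('wrist','w4.png');d=grab('scene','s4.png')
a=cv2.imread('pics/s4.png');cv2.imwrite('pics/s4c.png',cv2.resize(a[200:370,300:480],None,fx=4,fy=3.5,interpolation=2))
E
```

```text
[0.48065468 0.19921688 0.0728879 ] [-1.15420321  3.01612427  0.81520851]
```

View pics/w4.png

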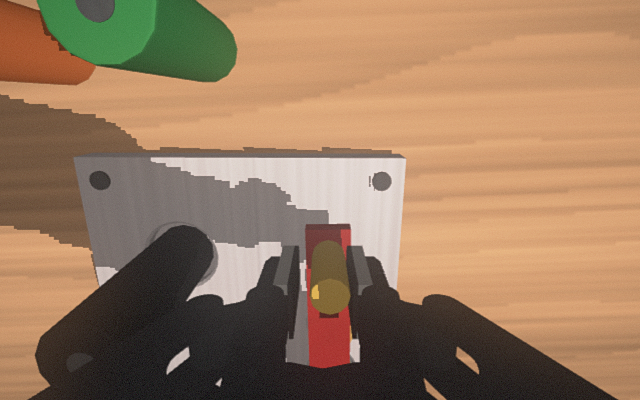

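View pics/s4c.png

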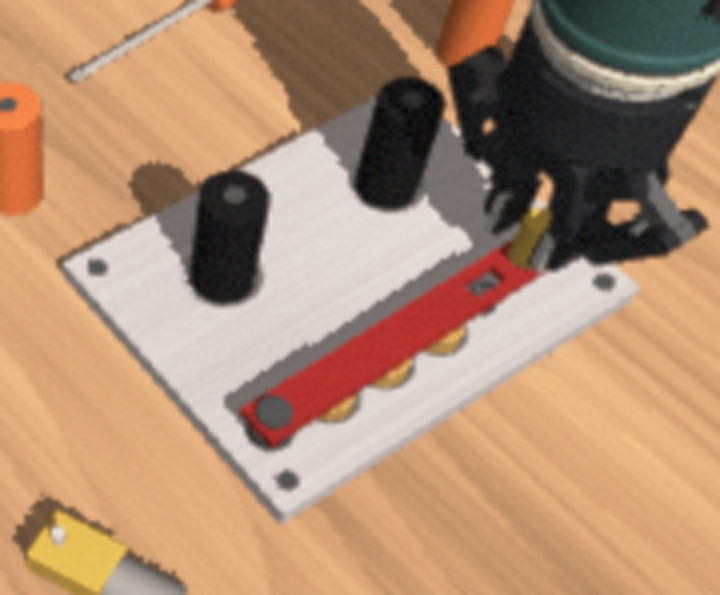

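```bash
python3 - <<'E'
from h import *
d=load('w4'); print(atz(d,330,297,.075), atz(d,329,230,.037))
d=load('s4'); print(atz(d,300+540/4,200+207/3.5,.075),atz(d,300+484/4,200+284/3.5,.037))
# expected shut
H=np.array([.635,.1975])
for a in(3,0,-1.7):
  th=np.radians(a+2.3); print(a,H+.154*np.array([-np.cos(th),np.sin(th)]))
E
```

```text
[0.48047301 0.20241098 0.075     ] [0.46796519 0.20320601 0.037     ]
[0.47609993 0.19603297 0.075     ] [0.50852111 0.20233186 0.037     ]
3 [0.4816584  0.21172507]
0 [0.48112406 0.2036803 ]
-1.7 [0.48100844 0.19911265]
```

Emit:
{"op": "jog_arm", "data": {"series": [[[-0.2, 0, 0, 0, 0, 0], [-0.2, 0, 0, 0, 0, 0]]]}}

```text
t: 6.05
ee_pos: [0.4805, 0.1974, 0.0729]
tcp_rot: [[0.039, 0.001, -0.999], [0.999, 0.002, 0.039], [0.002, -1.0, -0.001]]
wrist_force: [-0.3, 3.2, 0.6]
finger_gap: 0.251
```

Emit:
{"op": "jog_arm", "data": {"series": [[[0.55, 0, 0, 0, 0, 0], [0.55, 0, 0, 0, 0, 0], [0.55, 0, 0, 0, 0, 0]]]}}

```text
t: 6.35
ee_pos: [0.4808, 0.2026, 0.0728]
tcp_rot: [[0.039, 0.001, -0.999], [0.999, 0.001, 0.039], [0.001, -1.0, -0.001]]
wrist_force: [-0.7, -0.4, 0.5]
finger_gap: 0.255
```

```bash
python3 - <<'E'
from h import *
s=r.read_state(); print(s['ee_pos'],s['wrist_force'])
print(delta((.481,.2035,.2),88))
d=grab('wrist','w5.png')
E
```

```text
[0.48079948 0.20260518 0.07280838] [-0.73134047 -0.43101529  0.53624365]
[0.11, -12.72, -0.03, 0.07, -0.23, 0.07]
```

View pics/w5.png

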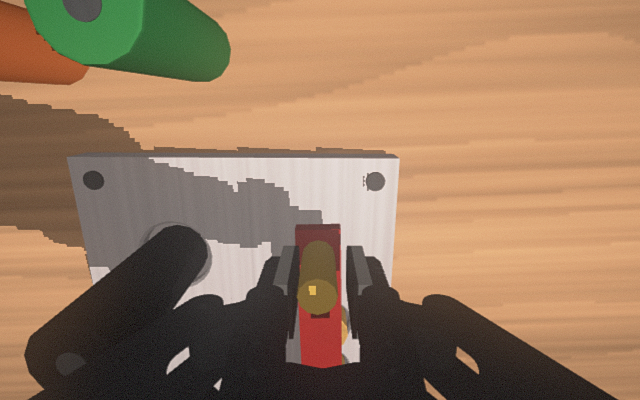

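Emit:
{"op": "jog_arm", "data": {"series": [[[0, -4, 0, 0, 0, 0], [0, -8, 0, 0, 0, 0], [0, -12, 0, 0, 0, 0], [0, -15, 0, 0, 0, 0], [0, -15, 0, 0, 0, 0]]]}}

```text
t: 6.9
ee_pos: [0.4839, 0.2033, 0.2287]
tcp_rot: [[0.039, 0.011, -0.999], [0.999, 0.005, 0.039], [0.005, -1.0, -0.011]]
wrist_force: [0.8, 0.7, 1.1]
finger_gap: 0.25
```

```bash
python3 - <<'E'
from h import *
s=r.read_state(); print(s['ee_pos'],s['wrist_force'])
d=grab('wrist','w6.png');d=grab('scene','s6.png')
a=cv2.imread('pics/s6.png');cv2.imwrite('pics/s6c.png',cv2.resize(a[200:370,300:480],None,fx=4,fy=3.5,interpolation=2))
E
```

```text
[0.48389748 0.20332078 0.228712  ] [0.84591841 0.7272882  1.12678238]
```

View pics/w6.png

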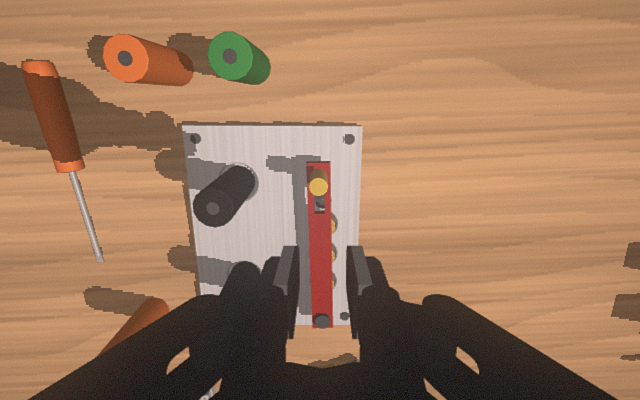

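View pics/s6c.png

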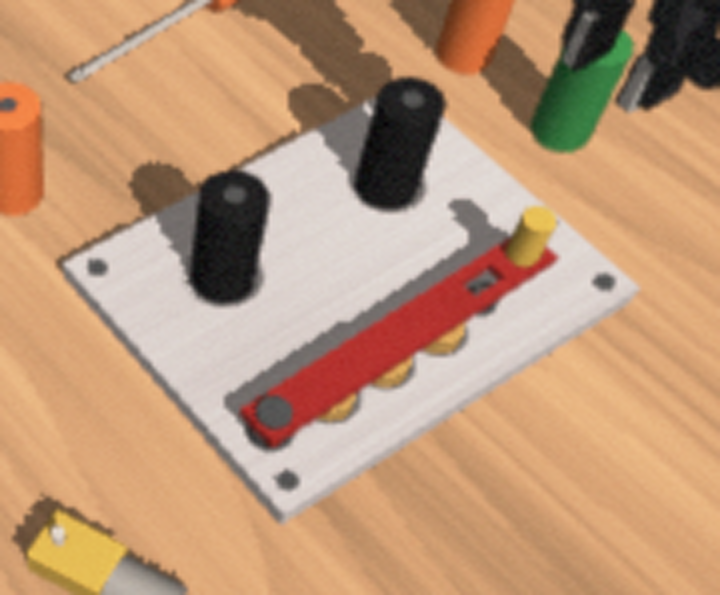

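```bash
python3 - <<'E'
from h import *
d=load('w6'); k=atz(d,318,187,.075);h=atz(d,322,322,.037);c1=atz(d,181.5,126,.016);c2=atz(d,361,126,.016);
print(k,h,c1,c2)
v=k-h; print(np.linalg.norm(v[:2]),np.degrees(np.arctan2(v[1],-v[0]))); e=c2-c1; print(np.degrees(np.arctan2(e[0],e[1])))
s=load('s6'); k2=atz(s,300+540/4-.4,200+215/3.5-.4,.075);h2=atz(s,300+274/4-.4,200+411/3.5-.4,.037);print(k2,h2);v=k2-h2;print(np.linalg.norm(v[:2]),np.degrees(np.arctan2(v[1],-v[0])))
print('ball/slot', atz(d,320,204,.03), 'post B', atz(d,213,209,.098))
E
```

```text
[0.48091048 0.20083256 0.075     ] [0.63789087 0.1982892  0.037     ] [0.43226709 0.07407727 0.016     ] [0.43864894 0.24262187 0.016     ]
0.15700099102785697 0.9282108626964756
2.168439568600879
[0.47964897 0.19835305 0.075     ] [0.63388855 0.19587118 0.037     ]
0.15425953931801498 0.9218685290649797
ball/slot [0.50966131 0.2012279  0.03      ] post B [0.48903862 0.12099363 0.098     ]
```

```bash
python3 - <<'E'
import cv2
a=cv2.imread('pics/w6.png');cv2.imwrite('pics/w6c.png',cv2.resize(a[150:340,270:390],None,fx=5,fy=3.1,interpolation=2))
E
```

```text
(no output)
```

View pics/w6c.png

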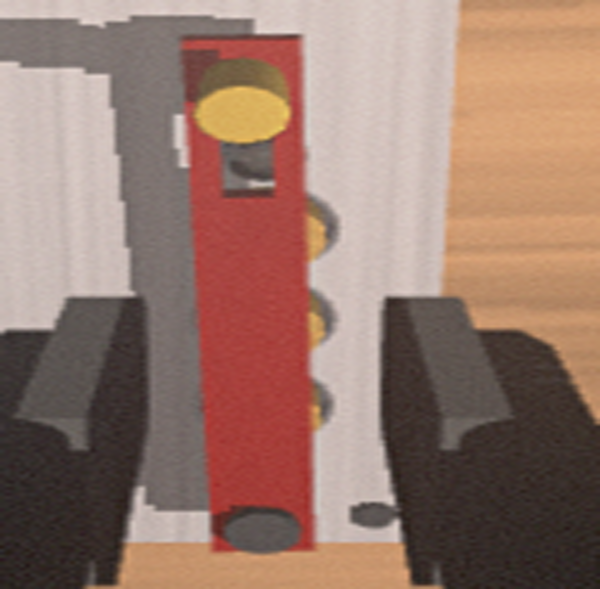

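```bash
python3 - <<'E'
from h import *
print(delta((.481,.2025,.073),88)); print(delta((.481,.2062,.073),88))
E
```

```text
[-0.01, 15.06, 0.05, 0.18, -0.25, 0.11]
[0.36, 15.06, 0.06, 0.18, -0.25, 0.11]
```

Emit:
{"op": "jog_arm", "data": {"series": [[[0, 5, 0, 0, 0, 0], [0, 10, 0, 0, 0, 0], [0, 15, 0, 0, 0, 0], [0, 15.2, 0, 0, 0, 0], [0.1, 15.2, 0, 0, 0, 0], [0.2, 15.2, 0, 0, 0, 0], [0.3, 15.2, 0, 0, 0, 0], [0.36, 15.2, 0, 0, 0, 0], [0.36, 15.2, 0, 0, 0, 0], [0.36, 15.2, 0, 0, 0, 0]]]}}

```text
t: 8.0
ee_pos: [0.4821, 0.2065, 0.0726]
tcp_rot: [[0.039, 0.005, -0.999], [0.999, 0.002, 0.039], [0.003, -1.0, -0.005]]
wrist_force: [0.0, 0.5, -0.1]
finger_gap: 0.252
```

```bash
python3 - <<'E'
from h import *
s=r.read_state(); print(s['ee_pos'],s['wrist_force'])
d=grab('wrist','w7.png');d=grab('scene','s7.png')
a=cv2.imread('pics/s7.png');cv2.imwrite('pics/s7c.png',cv2.resize(a[250:330,350:450],None,fx=8,fy=7,interpolation=2))
E
```

```text
[0.48214162 0.20648333 0.07256934] [ 0.00835435  0.49639285 -0.09181556]
```

View pics/w7.png

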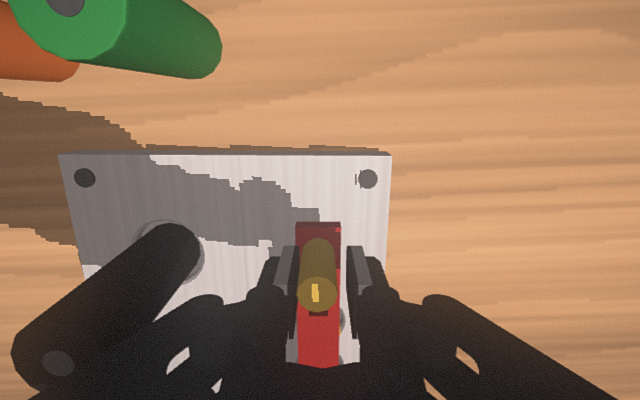

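Emit:
{"op": "jog_arm", "data": {"series": [[[-0.2, 0, 0, 0, 0, 0], [-0.2, -5, 0, 0, 0, 0], [-0.2, -10, 0, 0, 0, 0], [-0.2, -15, 0, 0, 0, 0], [-0.2, -15.6, 0, 0, 0, 0], [-0.2, -15.6, 0, 0, 0, 0]]]}}

```text
t: 8.7
ee_pos: [0.4826, 0.2044, 0.2307]
tcp_rot: [[0.039, 0.009, -0.999], [0.999, 0.004, 0.039], [0.004, -1.0, -0.009]]
wrist_force: [-0.2, -0.4, -0.1]
finger_gap: 0.247
```

```bash
python3 - <<'E'
from h import *
d=grab('wrist','w8.png');s=grab('scene','s8.png')
a=cv2.imread('pics/w8.png');cv2.imwrite('pics/w8c.png',cv2.resize(a[150:340,270:390],None,fx=5,fy=3.1,interpolation=2))
E
```

```text
(no output)
```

View pics/w8c.png

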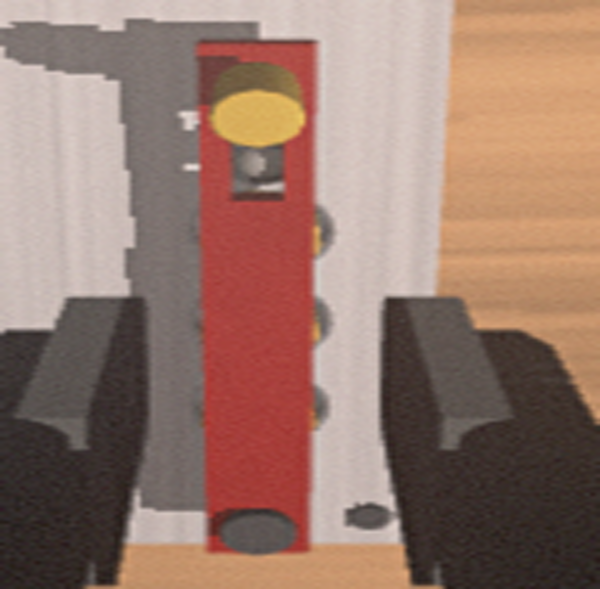

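```bash
python3 - <<'E'
from h import *
d=load('w8'); u=lambda x,y:(270+(x+.5)/5-.5,150+(y+.5)/3.1-.5)
k=atz(d,*u(258,118),.075);h=atz(d,*u(258,530),.037)
v=k-h; print(k,h,np.degrees(np.arctan2(v[1],-v[0])))
a=cv2.imread('pics/s8.png');cv2.imwrite('pics/s8c.png',cv2.resize(a[200:370,300:480],None,fx=4,fy=3.5,interpolation=2))
print(delta((.488,.120,.20),88)); print(delta((.488,.120,.066),88))
E
```

```text
[0.48053536 0.20437689 0.075     ] [0.63567355 0.19841232 0.037     ] 2.201755173993993
[-8.32, 2.65, -1.1, 0.09, -0.25, 0.07]
[-8.34, 16.05, -1.08, 0.09, -0.25, 0.07]
```

View pics/s8c.png

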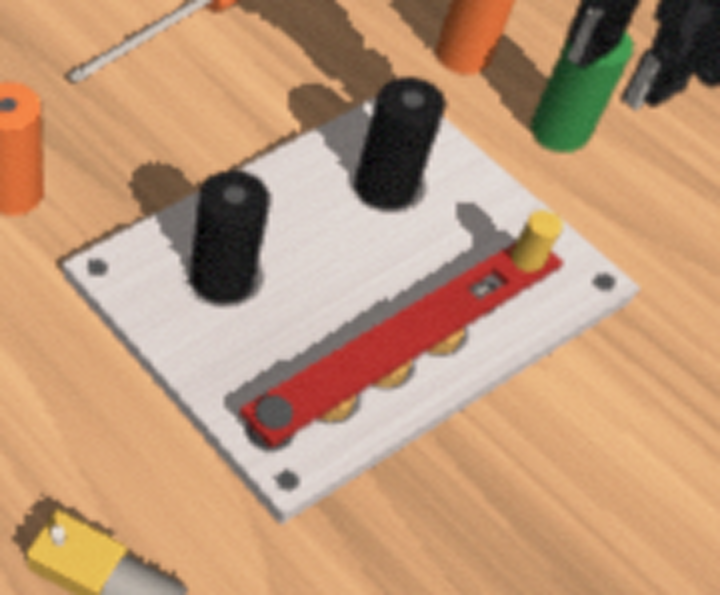

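Emit:
{"op": "jog_arm", "data": {"series": [[[-4, 2.6, -1.1, 0, 0, 0], [-8.3, 2.6, -1.1, 0, 0, 0], [-8.3, 2.6, -1.1, 0, 0, 0], [-8.3, 6, -1.1, 0, 0, 0], [-8.3, 6, -1.1, 0, 0, 0]]], "jaw": 75, "force": 50}}

```text
t: 9.3
ee_pos: [0.4834, 0.1193, 0.1606]
tcp_rot: [[0.04, -0.01, -0.999], [0.999, -0.001, 0.04], [-0.001, -1.0, 0.01]]
wrist_force: [-1.4, -0.2, -0.6]
finger_gap: 0.746
```

```bash
python3 - <<'E'
from h import *
d=grab('wrist','w9.png'); print(proj(d,(.4885,.12,.098)))
print(delta((.4885,.120,.070),88))
E
```

```text
(np.float64(323.7199164278256), np.float64(243.54311931781277))
[0.04, 9.25, -0.45, -0.42, -0.27, -0.03]
```

View pics/w9.png

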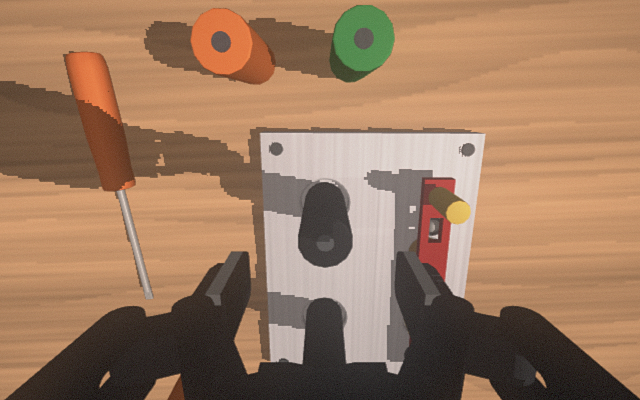

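Emit:
{"op": "jog_arm", "data": {"series": [[[0, 3, -0.4, 0, 0, 0], [0, 6, -0.4, 0, 0, 0], [0, 8.5, -0.4, 0, 0, 0], [0, 9.2, -0.4, 0, 0, 0], [0, 9.2, -0.4, 0, 0, 0], [0, 9.2, -0.4, 0, 0, 0]]]}}

```text
t: 9.95
ee_pos: [0.489, 0.1201, 0.0718]
tcp_rot: [[0.039, -0.006, -0.999], [0.999, 0.0, 0.039], [-0.0, -1.0, 0.006]]
wrist_force: [0.5, -0.3, 0.5]
finger_gap: 0.749
```

```bash
python3 - <<'E'
from h import *
s=r.read_state();print(s['ee_pos'],s['wrist_force'],delta((.4885,.12,.07),88))
E
```

```text
[0.48896599 0.12009164 0.07178582] [ 0.50784011 -0.2854476   0.5080672 ] [-0.01, 0.18, 0.05, -0.33, -0.25, -0.01]
```

Emit:
{"op": "jog_arm", "data": {"series": [[[0, 0.1, 0, -0.3, 0, 0], [0, 0.1, 0, -0.3, 0, 0], [0, 0.1, 0, -0.3, 0, 0], [0, 0.1, 0, -0.3, 0, 0], [0, 0.1, 0, -0.3, 0, 0], [0, 0.1, 0, -0.3, 0, 0], [0, 0.1, 0, -0.3, 0, 0], [0, 0.1, 0, -0.3, 0, 0]]], "jaw": 10, "force": 50}}

```text
t: 10.75
ee_pos: [0.4902, 0.1204, 0.0724]
tcp_rot: [[0.039, 0.002, -0.999], [0.999, 0.0, 0.039], [0.001, -1.0, -0.002]]
wrist_force: [-0.3, 0.1, 6.8]
finger_gap: 0.361
```

```bash
python3 - <<'E'
from h import *
F=[];tq=[]
for i in range(6):
    r.get_image('top'); s=r.read_state(); F.append(s['wrist_force']);tq.append(s['joint_torque'][1:3])
print(np.mean(F,0),np.std(F,0),np.mean(tq,0),s['finger_gap']*85,s['tcp_rot'],s['ee_pos'])
E
```

```text
[-0.75986611 -0.10446785  7.28775995] [0.2112531  0.54136589 0.29914932] [-34.0376848  -27.18210489] 30.733087028508667 [[ 3.92570704e-02  2.27883867e-03 -9.99226546e-01]
 [ 9.99228990e-01  4.65200954e-04  3.92582274e-02]
 [ 5.54304308e-04 -9.99997295e-01 -2.25881923e-03]] [0.49027693 0.12035216 0.07243672]
```

Emit:
{"op": "jog_arm", "data": {"series": [[[0, -1, 0, 0, 0, 0], [0, -3, 0, 0, 0, 0], [0, -6, 0, 0, 0, 0], [0, -9, 0, 0, 0, 0], [0, -10, 0, 0, 0, 0], [0, -10, 0, 0, 0, 0], [0, -10, 0, 0, 0, 0], [0, -10, 0, 0, 0, 0], [0, -10, 0, 0, 0, 0], [0, -10, 0, 0, 0, 0]]]}}

```text
t: 12.05
ee_pos: [0.4893, 0.1202, 0.1711]
tcp_rot: [[0.039, -0.0, -0.999], [0.999, 0.0, 0.039], [0.0, -1.0, 0.0]]
wrist_force: [0.4, -0.7, -1.6]
finger_gap: 0.363
```

```bash
python3 - <<'E'
from h import *
F=[];tq=[]
for i in range(12):
    d=grab('scene','s10.png') if i==0 else r.get_image('top'); s=r.read_state(); F.append(s['wrist_force']);tq.append(s['joint_torque'][1:3])
print(np.mean(F,0),np.std(F,0),np.mean(tq,0),np.std(tq,0),s['finger_gap']*85,s['tcp_rot'],s['ee_pos'],s['t'])
a=cv2.imread('pics/s10.png');cv2.imwrite('pics/s10c.png',cv2.resize(a[130:370,250:490],None,fx=3,fy=2.5,interpolation=2))
E
```

```text
[ 0.14037571  0.09539708 -2.18799082] [0.50072985 0.46592759 0.53839155] [-35.46102166 -34.90477145] [0.02683945 0.0571002 ] 30.80225685732812 [[ 3.93119881e-02  2.39879948e-03 -9.99224106e-01]
 [ 9.99226820e-01  4.80245588e-04  3.93132478e-02]
 [ 5.74177567e-04 -9.99997008e-01 -2.37806537e-03]] [0.49007634 0.12029557 0.17249821] 12.65
```

View pics/s10c.png

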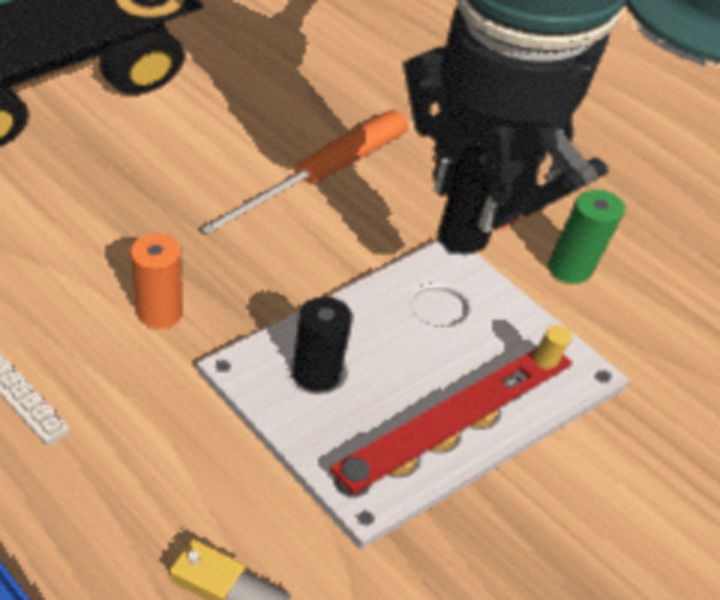

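Emit:
{"op": "jog_arm", "data": {"series": [[[0, 3, 0, 0, 0, 0], [0, 6, 0, 0, 0, 0], [0, 8, 0, 0, 0, 0], [0, 9, 0, 0, 0, 0], [0, 9.5, 0, 0, 0, 0], [0, 9.8, 0, 0, 0, 0], [0, 9.9, 0, 0, 0, 0], [0, 9.9, 0, 0, 0, 0]]]}}

```text
t: 13.45
ee_pos: [0.4912, 0.1205, 0.0745]
tcp_rot: [[0.039, 0.004, -0.999], [0.999, 0.001, 0.039], [0.001, -1.0, -0.004]]
wrist_force: [-0.2, -0.5, -2.1]
finger_gap: 0.364
```

```bash
python3 - <<'E'
from h import *
F=[]
for i in range(4):
    d=grab('scene','s11.png') if i==0 else r.get_image('top'); s=r.read_state(); F.append(s['wrist_force'])
print(np.mean(F,0),s['finger_gap']*85,s['tcp_rot'],s['ee_pos'],s['t'])
a=cv2.imread('pics/s11.png');cv2.imwrite('pics/s11c.png',cv2.resize(a[130:370,250:490],None,fx=3,fy=2.5,interpolation=2))
E
```

```text
[ 0.00662278  0.38971158 -1.86776167] 31.03535076007549 [[ 3.92446406e-02  3.63862132e-03 -9.99223007e-01]
 [ 9.99229253e-01  7.28833510e-04  3.92475399e-02]
 [ 8.71074147e-04 -9.99993115e-01 -3.60721405e-03]] [0.49081018 0.12043811 0.07418583] 13.65
```

View pics/s11c.png

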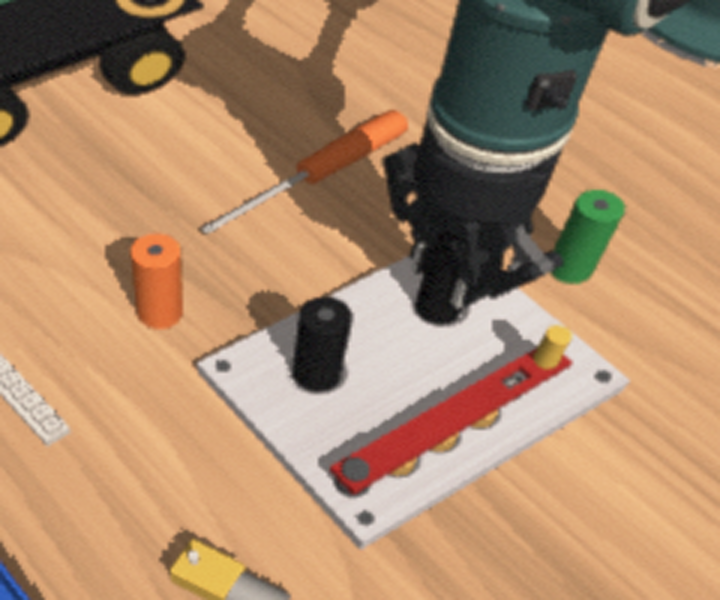

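Emit:
{"op": "jog_arm", "data": {"series": [[[0, 0.15, 0, 0, 0, 0], [0, 0.25, 0, 0, 0, 0], [0, 0.25, 0, 0, 0, 0], [0, 0.25, 0, 0, 0, 0]]]}}

```text
t: 14.05
ee_pos: [0.4913, 0.1206, 0.0725]
tcp_rot: [[0.039, 0.005, -0.999], [0.999, 0.001, 0.039], [0.001, -1.0, -0.005]]
wrist_force: [-2.2, -0.6, 5.6]
finger_gap: 0.363
```

Emit:
{"op": "jog_arm", "data": {"series": [[[0, 0, 0, 0, 0, 0], [0, 0, 0, 0, 0, 0], [0, 0, 0, 0, 0, 0], [0, 0, 0, 0, 0, 0], [0, 0, 0, 0, 0, 0], [0, 0, 0, 0, 0, 0]]], "jaw": 75}}

```text
t: 14.65
ee_pos: [0.4913, 0.1206, 0.0724]
tcp_rot: [[0.039, 0.004, -0.999], [0.999, 0.001, 0.039], [0.001, -1.0, -0.004]]
wrist_force: [-0.5, -0.4, -0.3]
finger_gap: 0.75
```

Emit:
{"op": "jog_arm", "data": {"series": [[[0, -1, 0, 0, 0, 0], [0, -4, 0, 0, 0, 0], [0, -8, 0, 0, 0, 0], [0, -11, 0, 0, 0, 0], [0, -11, 0, 0, 0, 0]]]}}

```text
t: 15.15
ee_pos: [0.4946, 0.1212, 0.1887]
tcp_rot: [[0.039, 0.015, -0.999], [0.999, 0.003, 0.039], [0.004, -1.0, -0.015]]
wrist_force: [0.5, 0.1, 0.4]
finger_gap: 0.751
```

```bash
python3 - <<'E'
from h import *
F=[]
for i in range(8):
    d=grab('scene','s12.png') if i==0 else grab('wrist','w12.png') if i==1 else r.get_image('top'); s=r.read_state(); F.append(s['wrist_force'])
print(np.mean(F,0),s['ee_pos'],s['t'])
print(delta((.595,.1157,.15),88))
a=cv2.imread('pics/s12.png');cv2.imwrite('pics/s12c.png',cv2.resize(a[130:370,250:490],None,fx=3,fy=2.5,interpolation=2))
E
```

```text
[-0.04706815  0.06490991 -0.20087107] [0.48980397 0.12026963 0.18087645] 15.55
[-0.05, 3.1, -10.52, 0.09, -0.25, 0.02]
```

View pics/s12c.png

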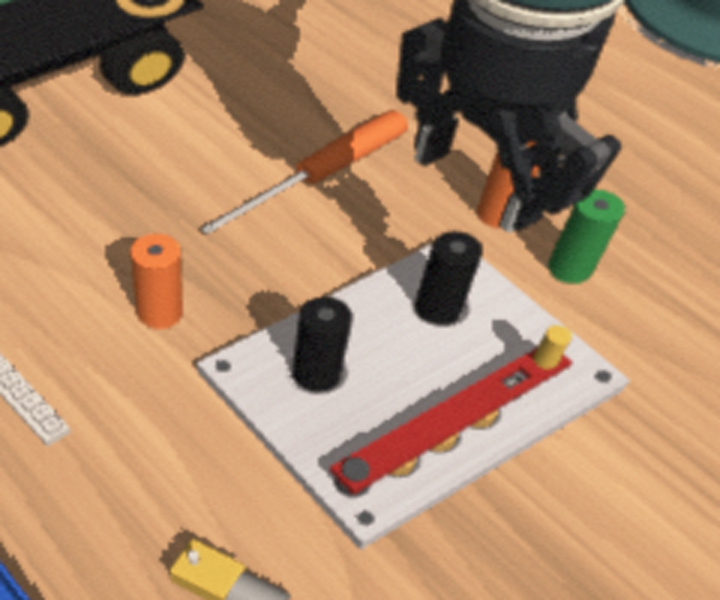

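View pics/w12.png

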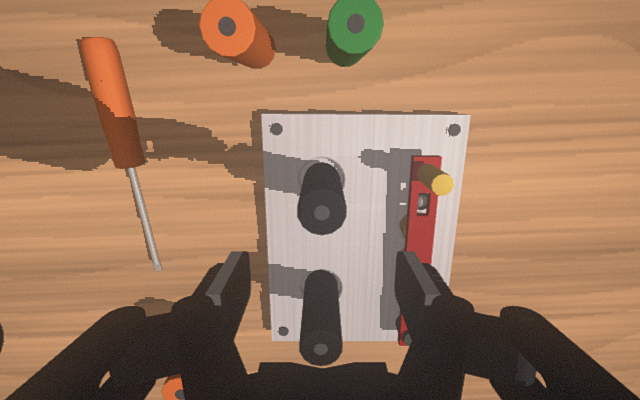

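```bash
python3 - <<'E'
from h import *
d=load('w12'); print(atz(d,321,349,.098),atz(d,322,213,.098),atz(d,322,292,.016),atz(d,321,180,.016))
E
```

```text
[0.59331604 0.11662639 0.098     ] [0.48997303 0.12124831 0.098     ] [0.59768892 0.11726858 0.016     ] [0.48830928 0.12053998 0.016     ]
```

Emit:
{"op": "jog_arm", "data": {"series": [[[0, 0, -4, 0, 0, 0], [0, 2, -8, 0, 0, 0], [0, 3, -10.6, 0, 0, 0], [0, 3, -10.6, 0, 0, 0], [0, 3, -10.6, 0, 0, 0]]]}}

```text
t: 16.05
ee_pos: [0.595, 0.1159, 0.1494]
tcp_rot: [[0.04, -0.002, -0.999], [0.999, -0.0, 0.04], [-0.0, -1.0, 0.002]]
wrist_force: [0.1, -0.4, -0.0]
finger_gap: 0.75
```

```bash
python3 - <<'E'
from h import *
d=grab('wrist','w13.png'); print(proj(d,(.595,.1157,.098)));print(delta((.595,.1157,.07),88))
E
```

```text
(np.float64(321.56453544190174), np.float64(242.14151944052637))
[-0.03, 8.01, -0.03, -0.05, -0.25, 0.0]
```

View pics/w13.png

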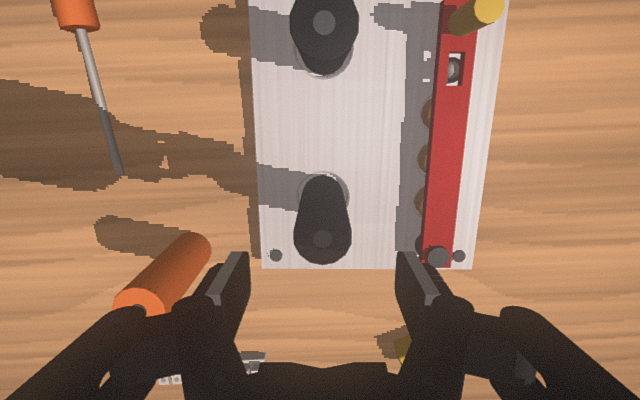

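Emit:
{"op": "jog_arm", "data": {"series": [[[0, 3, 0, 0, 0, 0], [0, 6, 0, 0, 0, 0], [0, 7.6, 0, 0, 0, 0], [0, 8, 0, 0, 0, 0], [0, 8, 0, 0, 0, 0], [0, 8, 0, 0, 0, 0]]]}}

```text
t: 16.7
ee_pos: [0.5958, 0.1163, 0.0717]
tcp_rot: [[0.039, 0.002, -0.999], [0.999, 0.0, 0.039], [0.001, -1.0, -0.002]]
wrist_force: [-0.3, -0.6, 0.5]
finger_gap: 0.749
```

Emit:
{"op": "jog_arm", "data": {"series": [[[0, 0, 0, 0, 0, 0], [0, 0, 0, 0, 0, 0], [0, 0, 0, 0, 0, 0], [0, 0, 0, 0, 0, 0], [0, 0, 0, 0, 0, 0], [0, 0, 0, 0, 0, 0], [0, 0, 0, 0, 0, 0], [0, 0, 0, 0, 0, 0]]], "jaw": 10, "force": 60}}

```text
t: 17.5
ee_pos: [0.5971, 0.1162, 0.0734]
tcp_rot: [[0.039, 0.004, -0.999], [0.999, 0.001, 0.039], [0.001, -1.0, -0.004]]
wrist_force: [-0.8, -1.7, 6.4]
finger_gap: 0.362
```

Emit:
{"op": "jog_arm", "data": {"series": [[[0, -1, 0, 0, 0, 0], [0, -3, 0, 0, 0, 0], [0, -6, 0, 0, 0, 0], [0, -9, 0, 0, 0, 0], [0, -10, 0, 0, 0, 0], [0, -10, 0, 0, 0, 0], [0, -10, 0, 0, 0, 0], [0, -10, 0, 0, 0, 0], [0, -10, 0, 0, 0, 0], [0, -10, 0, 0, 0, 0]]]}}

```text
t: 18.5
ee_pos: [0.5958, 0.116, 0.1719]
tcp_rot: [[0.039, 0.002, -0.999], [0.999, 0.0, 0.039], [0.0, -1.0, -0.002]]
wrist_force: [-0.4, 0.3, -5.2]
finger_gap: 0.362
```

```bash
python3 - <<'E'
from h import *
F=[];tq=[]
for i in range(12):
    d=grab('scene','s14.png') if i==0 else grab('wrist','w14.png') if i==1 else r.get_image('top'); s=r.read_state(); F.append(s['wrist_force']);tq.append(s['joint_torque'][1:3])
print(np.mean(F,0),np.std(F,0),s['finger_gap']*85,s['tcp_rot'],s['ee_pos'],s['t'],s['q'])
a=cv2.imread('pics/s14.png');cv2.imwrite('pics/s14c.png',cv2.resize(a[130:370,250:490],None,fx=3,fy=2.5,interpolation=2))
E
```

```text
[ 0.05105692  0.02581973 -4.42685166] [0.44264588 0.41746261 0.47909761] 30.751999542299416 [[ 3.92506402e-02  4.47630799e-03 -9.99219370e-01]
 [ 9.99229097e-01  5.98633694e-04  3.92537041e-02]
 [ 7.73878052e-04 -9.99989802e-01 -4.44936044e-03]] [0.59668812 0.11618125 0.17351927] 19.1 [ 8.67318910e+00  1.14474227e+01  1.05450519e+02 -5.35964198e-03
  6.28433449e+01 -7.90748022e+01]
```

View pics/s14c.png

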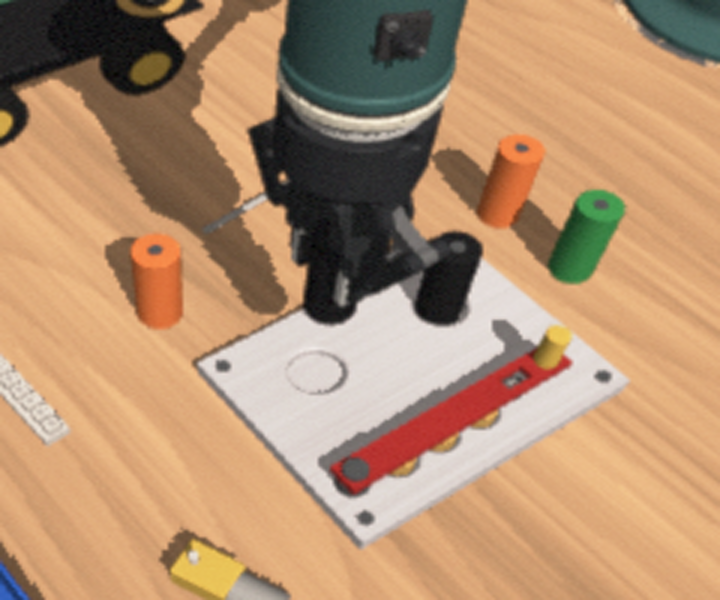

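```bash
python3 - <<'E'
from h import *
print(delta((.5967,.1162,.27),88));print(delta((.48,-.222,.27),88))
E
```

```text
[0.01, -9.65, -0.04, 0.26, -0.25, 0.04]
[-34.24, -9.72, 10.29, 0.26, -0.25, 0.04]
```

Emit:
{"op": "jog_arm", "data": {"series": [[[0, -2, 0, 0, 0, 0], [0, -5, 0, 0, 0, 0], [0, -8, 0, 0.2, 0, 0], [0, -9.7, 0, 0.2, 0, 0], [-2, -9.7, 0.6, 0.2, 0, 0], [-4.5, -9.7, 1.3, 0.2, 0, 0], [-7.5, -9.7, 2.2, 0.2, 0, 0], [-10.5, -9.7, 3.1, 0.2, 0, 0], [-13.5, -9.7, 4.0, 0.2, 0, 0], [-16.5, -9.7, 4.9, 0.2, 0, 0], [-19.5, -9.7, 5.8, 0.2, 0, 0], [-22.5, -9.7, 6.7, 0.2, 0, 0], [-25.5, -9.7, 7.6, 0.2, 0, 0], [-28.5, -9.7, 8.5, 0.2, 0, 0], [-31, -9.7, 9.3, 0.2, 0, 0], [-33, -9.7, 9.9, 0.2, 0, 0], [-34.2, -9.7, 10.3, 0.2, 0, 0], [-34.2, -9.7, 10.3, 0.2, 0, 0], [-34.2, -9.7, 10.3, 0.2, 0, 0]]]}}

```text
t: 21.0
ee_pos: [0.48, -0.2212, 0.2698]
tcp_rot: [[0.04, 0.001, -0.999], [0.999, 0.002, 0.04], [0.002, -1.0, -0.001]]
wrist_force: [0.3, -0.6, -4.2]
finger_gap: 0.36
```

```bash
python3 - <<'E'
from h import *
d=grab('wrist','w15.png');grab('scene','s15.png');grab('top','t15.png'); print(proj(d,(.48,-.222,.1)))
s=r.read_state();print(s['ee_pos'],s['tcp_rot'],s['wrist_force'],s['q'])
E
```

```text
(np.float64(320.9758873252526), np.float64(187.4467330112117))
[ 0.48021107 -0.22066293  0.26973575] [[ 3.80944744e-02  9.68289875e-04 -9.99273673e-01]
 [ 9.99273367e-01  1.20894834e-03  3.80956341e-02]
 [ 1.24495787e-03 -9.99998800e-01 -9.21532032e-04]] [ 0.75924033 -0.21420476 -5.03191071] [-2.74331184e+01 -1.33348775e+00  1.08794325e+02  9.12512558e-02
  7.25218560e+01 -1.15277296e+02]
```

View pics/w15.png

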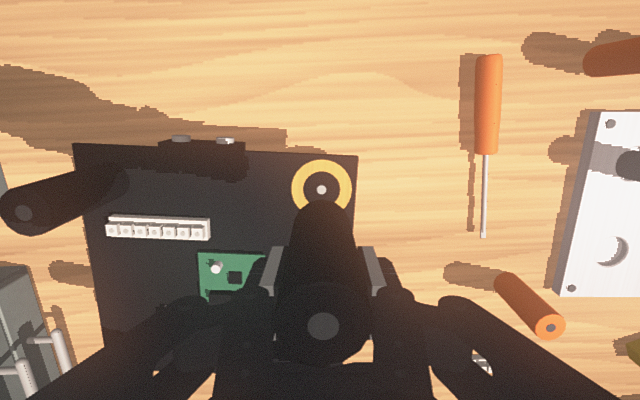

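View pics/s15.png

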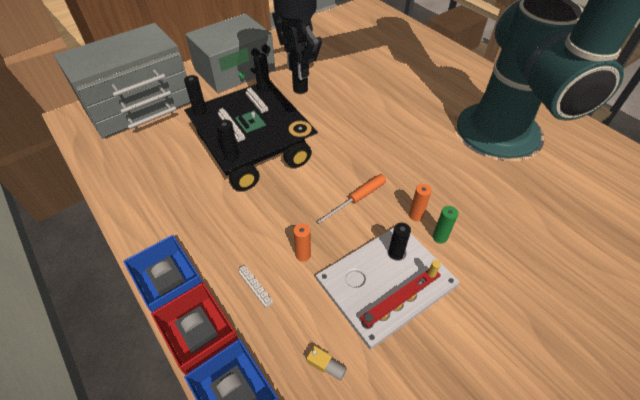

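```bash
python3 - <<'E'
from h import *
d=load('w15'); print('ring',atz(d,321.5,189.5,.1),'post top',atz(d,323,325,.2943))
s=load('s15'); print(atz(s,300.5,129,.1))
a=cv2.imread('pics/s15.png');cv2.imwrite('pics/s15c.png',cv2.resize(a[20:180,170:370],None,fx=4,fy=3.7,interpolation=2))
print(delta((.480,-.222,.2155),88))
E
```

```text
ring [ 0.48184447 -0.22161922  0.1       ] post top [ 0.47565909 -0.22062372  0.2943    ]
[ 0.48100158 -0.22070811  0.1       ]
[-0.14, 5.42, 0.02, 0.05, -0.18, 0.07]
```

View pics/s15c.png

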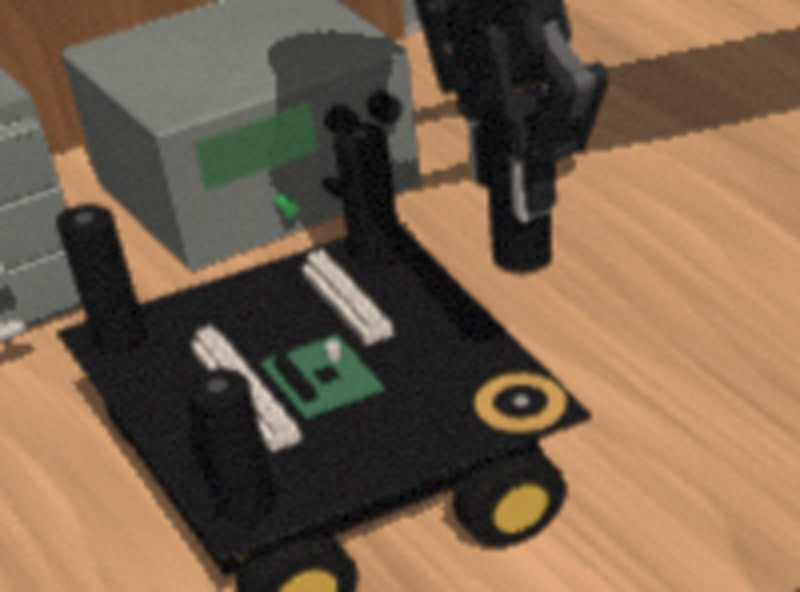

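Emit:
{"op": "jog_arm", "data": {"series": [[[-0.1, 1.5, -0.2, 0, 0, 0], [-0.1, 3.5, -0.2, 0, 0, 0], [-0.1, 5, -0.2, 0, 0, 0], [-0.1, 5.4, -0.2, 0, 0, 0], [-0.1, 5.4, -0.2, 0, 0, 0], [-0.1, 5.4, -0.2, 0, 0, 0], [-0.1, 5.4, -0.2, 0, 0, 0], [-0.1, 5.4, -0.2, 0, 0, 0], [-0.1, 5.4, -0.2, 0, 0, 0], [-0.1, 5.4, -0.2, 0, 0, 0]]]}}

```text
t: 22.15
ee_pos: [0.4824, -0.2219, 0.2162]
tcp_rot: [[0.038, 0.002, -0.999], [0.999, 0.001, 0.038], [0.001, -1.0, -0.002]]
wrist_force: [-0.3, -0.2, -5.2]
finger_gap: 0.359
```

```bash
python3 - <<'E'
from h import *
F=[]
d=grab('wrist','w16.png');s_=grab('scene','s16.png');t_=grab('top','t16.png')
for i in range(6): r.get_image('top'); F.append(r.read_state()['wrist_force'])
s=r.read_state();print(s['ee_pos'],s['tcp_rot'],np.mean(F,0),s['joint_vel'],s['finger_gap']*85,s['t'])
a=cv2.imread('pics/s16.png');cv2.imwrite('pics/s16c.png',cv2.resize(a[20:180,170:370],None,fx=4,fy=3.7,interpolation=2))
print('post bottom expected scene px',proj(s_,(.4805,-.2217,.15)),'top',proj(s_,(.4805,-.2217,.24)))
print('in crop',[( (u-170)*4,(v-20)*3.7) for u,v in (proj(s_,(.4805,-.2217,.15)),)])
E
```

```text
[ 0.48219331 -0.22171949  0.21572071] [[ 3.81683487e-02  9.38833304e-04 -9.99270882e-01]
 [ 9.99270552e-01  1.20610309e-03  3.81694693e-02]
 [ 1.24105847e-03 -9.99998832e-01 -8.92113511e-04]] [-0.25900077 -0.02849267 -4.73295111] [-0.10220499 -0.08115941 -0.04974022  0.06722299 -0.03878549 -0.03765555] 30.569053535518155 22.6
post bottom expected scene px (np.float64(299.61088317988265), np.float64(111.08291627767422)) top (np.float64(297.94632032271676), np.float64(75.21810721557912))
in crop [(np.float64(518.4435327195306), np.float64(337.0067902273946))]
```

View pics/s16c.png

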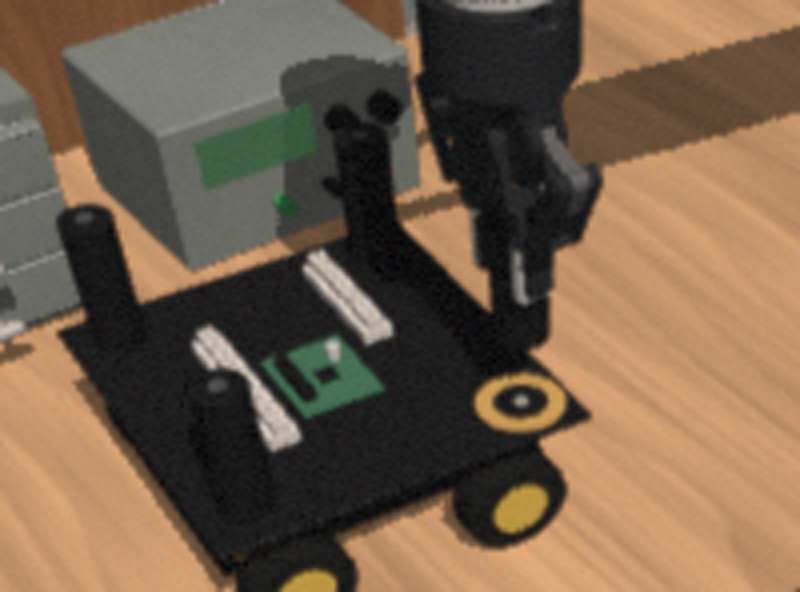

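View pics/w16.png

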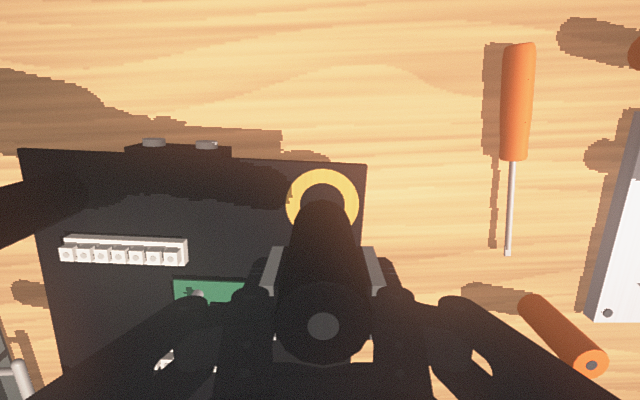

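View pics/t16.png

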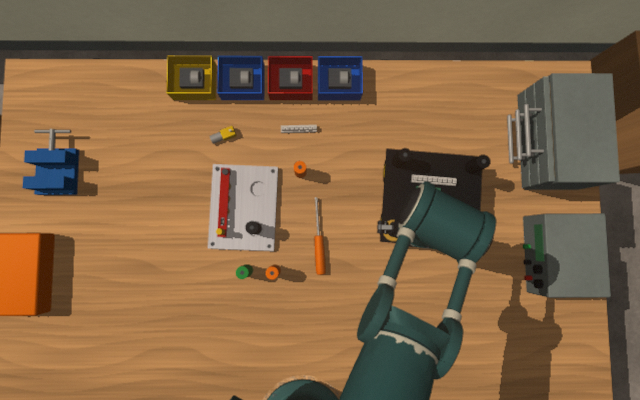

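```bash
python3 - <<'E'
from workcell import r
print(r.sign_off())
E
```

```text
the job is handed in; nothing more can be done
None
```

The job is handed in at about 22.6 s of the 64 s. The keeper is shut, and the arm is holding the heavier post still and upright over the brass ring. No verdict came back.

- **Keeper:** My first push carried the bar about 1.3° past shut and it stayed there. I nudged it back, and the last close view put it at 0° to within about 0.1°, with the ball centred in the slot. I saw no click as such, only that final position.
- **Weighing:** I lifted each post about 10 cm, with the following wrist-force readings:
  - The post nearer the robot read about 2.2 N. I stood it back in its nest.
  - The other read about 4.4 N there and 4.7 N over the ring.
  - The empty gripper read about 0.2 N. That makes this second post the heavier, by at least a factor of two.
- **Final pose:** The post's underside is about 5 cm above the ring. In the scene image it sits within about 1 pixel of where a centred post should appear. The tool is within about 0.1° of vertical, and the joints were at rest.
- **Position estimates:** Across the cameras, the ring's position varied by up to about 3 mm. A rough post-top reading from the wrist camera was 5 mm off the tool position. I placed the post by the average ring position and the scene check.
- **Everything else:** The last overhead view shows the lighter post standing in its nest. The screwdriver, terminals, gear motor and coloured posts look to be where they started.

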